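Roll the sample canister up the ramp to the reader's stop

TASK

With the fingertips behind it, push the lying steel canister slowly up the ramp, over the crest and into its seat against the stop plate in front of the white reader, and leave it resting there. Only push it, never lift it, and do not let it get away from your fingers and roll free on the slope or back off the ramp's foot. Leave the two specimen cups and the timer beside the ramp where they stand.

Things in the scene. Friction and masses are not known exactly. Their poses are not given: they have to be found in the camera images.
- canister: Steel canister with two orange bands, a cylinder 72 mm in diameter, 100 mm long, about 0.4 kg, lying across the ramp. Origin at its centre; own y axis = cylinder axis, its x and z turn as it rolls. Starts at rest in the trough at the ramp's foot, centre about 42 mm above the worktop, held only by a lip 2.6 mm high. On the slope it rolls back when let go.
- ramp: Fixed aluminium ramp with blue side rails; origin on the worktop under its middle, x horizontally uphill, y left of that, z up. Base plate 4 mm thick, x = -125 to 167 mm, 150 mm wide. Running surface between rails 108 mm apart inside (120 mm outside); rails rise 8 mm above it, so fingertips 10 mm or more above it clear them. Lip at the foot: x = -120 mm, 8.6 mm high.
- crest (a point): Crest of the running surface, middle of its width: ramp x = 40 mm, 24.3 mm above the worktop; axes as the ramp's. Before it the 8 degree slope, after it the surface falls at 12 degrees to the stop.
- stop (a point): Middle of the stop plate's rubber face (ramp x = 101.5 mm, 55.7 mm above the worktop); axes as the ramp's. The plate's top is 69.7 mm above the worktop; behind it the white reader, x = 9 to 60 mm from this point, 100 mm wide, top 74 mm above the worktop.
- slope (a point): Bottom of the trough on the running surface, middle of its width (ramp x = -90 mm, 6 mm above the worktop). x points up along the 8 degree slope, z square to it. The crest lies at x = 131 mm in this frame.
- seat (a point): Where the canister's centre lies when seated, touching the stop and resting on the falling surface past the crest (ramp x = 65.5 mm, 55.7 mm above the worktop); axes as the ramp's. Once its centre is past the crest the canister rolls the rest by itself and stays.
- red_cup: Specimen cup with red lid, 61 mm wide, 67 mm high, loose, beyond the ramp's top end; origin under its middle. A bystander.
- blue_cup: Specimen cup with blue lid, 61 mm wide, 67 mm high, loose, at the ramp's far side; origin under its middle. A bystander.
- timer: White timer 60 x 62 mm, 17 mm high, loose, near the ramp's foot; origin under its middle. A bystander.
Things that resemble listed ones, but are neither listed nor needed, are in the scene too. Of the things that look like the canister, the largest one is meant.

How it is judged:
By the outcome, as a careful person would: the job done as asked, in the order asked, and still so for the second after the job is handed in, with the robot touching nothing.
It also fails if it takes over 35 s, if anything falls off the work surface, if the arm or the gripper's body presses on something with over 40 N, if the wrist force passes 120 N, or if a joint passes its speed limit or range.

ROBOT

A 6-joint arm with a two-finger parallel gripper is mounted at the origin on a cart in front of the work surface, level with it; the furniture and walls round the work are solid. World frame = base frame: x ahead of the robot, y to its left, z up, the work surface at z = 0. Lengths are in mm, angles in rad, forces in N, time in s.
With the tool pointing down it reaches from about 275 to 750 mm from the base axis. Payload 10.2 kg.
Tool frame: the origin (TCP) lies at the very end of the fingers, on their centre line; the grasp point (between the pads) lies 19 mm behind it; z points along the fingers, y is the line along which they close (so a half turn about z gives the same grasp; the last joint's range is limited). The gripper opens to 85 mm and grips with 20 to 120 N. Pads are 22 mm wide; open, the fingers measure 114 mm over their backs; the gripper's body (76 mm by 85 mm) begins 54 mm behind the grasp point. The pads swing forward as they close: fully open they stand 13 mm farther back than shut.
Start: joints at [-1.561, 0.313, 1.498, -0, 1.331, -0.223], TCP at [121.105, -510.847, 231.294] pointing down, gripper open.
Joint ranges: [-2.94, 2.94], [-0.97, 2.17], [0.19, 2.56], [-1.23, 4.37], [0.02, 3.11], [-2.88, 2.88]. Speed limits (rad/s): [2.39, 2.39, 3.01, 3.14, 3.14, 3.14].

INTERFACE

Orientations are given as a unit quaternion [w, x, y, z].
In Python, from rig import telemetry, optics, ctrl gives the robot as it stands.
- The arm moves only by the tool servo_tool, never from a script. Its argument "deltas" is a list of rows, each a list of 3 entries, a list of its own where there are three numbers: the shift along the tool's x, y, z in units of 20 cm (1.0 is 20 cm), then the turn, a rotation vector about the tool's x, y, z in units of 90 degrees (1.0 is 90 degrees), then the opening, from 0 (shut) to 1 (fully open). A call has 1 to 8 rows; each row shifts and turns the commanded pose from where the row before left it, along the tool's axes as they then stand; what a row does not reach is not made up. A row lasts 1/10 s, in which the tool goes at most 50 mm and 8.59 degrees, less where a joint would pass 70% of its speed; a pose out of reach is approached as far as the arm can. A call with a number of a shift or a turn outside -1 to 1 is refused whole. A call with a gripper value outside its range is refused whole. The fingers move at their own pace and stop on an object; "squeeze" is the grip in N (left out, the last holds). Time passes only in rows, so rows that do not move let the fingers close. It gives the time, the measured TCP pose, the force, the opening and the grip force at its end, in the units of the state.
- telemetry.sense(): the state, without advancing time (a new reading comes with each control period).
- optics.capture(name): name is "scene" or "top" or "wrist"; returns the picture (384x512x3 uint8, blue, green, red); there is no depth.
- optics.camera_model(name): a dict with "vfov" (degrees; the focal length in pixels is half the picture's height over the tangent of half this angle, whatever the lens; pixels are square), "cx", "cy" (the principal point, pixels), "R" (3x3) and "t" (3): a world point X has camera coordinates R X + t; the wrist camera has in their place "mount" (4x4, takes a point from camera to tool coordinates, whose origin is the TCP and whose axes are the flange's). Camera axes: x right, y down, z forward; pixel columns grow to the right and rows downward; lengths in mm; the calibration is good to about 2 mm. The wrist camera is an equidistant fisheye: a pixel r from the principal point sees the ray r / f radians off the axis. A picture is of the moment at which its call begins: read the wrist's pose just before it. camera_model takes no time and is no camera call.
- ctrl.finish_job(): hands the job in; it is judged then, once.
The state is a dict: "time_s": time; "joints": joint angles; "dq": joint speeds; "tau": joint torques, N m; "eef_pos": TCP position; "ee_rot": TCP orientation; "force": force on the tool from outside, world axes, zero at the start; "wrist_torque": the same for the moment, N m; "grip_width": opening from 0.0 (shut) to 1.0 (fully open); "grip_force": force on a finger pad.
Only numpy, scipy, OpenCV 4.12 (cv2) and the standard library are available. Lean on these libraries where they do the work, as an engineer would, in place of code of your own. Each camera call takes 0.05 s, during which the arm holds its last target. There are 200 camera calls.

## Working session

There is one attempt and no reset: what is moved stays moved. The work goes in short steps, Python scripts to look and compute and a tool call to move; the robot and the scene stay as the last step left them, time stands still between calls to the robot, and variables do not carry over. Pictures are saved under pics/ and viewed, at most 10 in all, crops included, and the job is handed in when it is done.

Besides the shell and the picture viewer there is one more tool, called after "Emit:" as name([rows], argument=value, ...), one row to a line, values as JSON. servo_tool: Moves the arm, as the interface text tells. Its arguments: {"type":"object","properties":{"deltas":{"type":"array"},"squeeze":{"type":"number"}},"required":["deltas"]}

```bash
mkdir -p pics; ls
python3 - <<'E'
from rig import telemetry, optics, ctrl
import cv2
for n in("scene","top"):
    cv2.imwrite(f"pics/{n}0.png",cv2.resize(optics.capture(n),(800,600),interpolation=cv2.INTER_CUBIC))
    print(n,optics.camera_model(n))
s=telemetry.sense();print(s)
E
```

```text
pics
scene {'vfov': 48.70061176007461, 'cx': 256.64701964671656, 'cy': 198.24108984259104, 'R': array([[-0.69965393, -0.71424866,  0.01825437],
       [-0.33638262,  0.30675365, -0.89036449],
       [ 0.63034205, -0.62908747, -0.45488224]]), 't': array([455.95522409, 211.96251494, 946.3272728 ])}
top {'vfov': 57.82329538712576, 'cx': 257.9400572763113, 'cy': 186.29083629733125, 'R': array([[ 0.01476277, -0.99913773,  0.03880545],
       [-0.99635921, -0.01795862, -0.0833416 ],
       [ 0.08396663, -0.03743381, -0.99576519]]), 't': array([  71.12598283,  531.90078926, 1102.43827647])}
{'time_s': 0.1, 'joints': array([-1.56144249e+00,  3.13383762e-01,  1.49839485e+00, -1.42576356e-05,
        1.33096852e+00, -2.23415977e-01]), 'dq': array([ 0.00039206,  0.00040618, -0.0021943 ,  0.00397722, -0.00185495,
       -0.00116438]), 'tau': array([ 3.03277753e-03, -4.12895107e+01, -2.60142106e+01, -1.72152040e-04,
        3.00526481e-03, -1.74785805e-05]), 'eef_pos': array([ 121.07780607, -510.60511927,  230.78485662]), 'ee_rot': array([-5.74674950e-04,  9.93234556e-01,  1.16124001e-01,  5.47803758e-05]), 'force': array([ 0.2246108 , -0.20443321,  0.06728798]), 'wrist_torque': array([-0.03203473,  0.06511298,  0.02140461]), 'grip_force': 0.0, 'grip_width': 1.0025217936135582}
```

View pics/scene0.png

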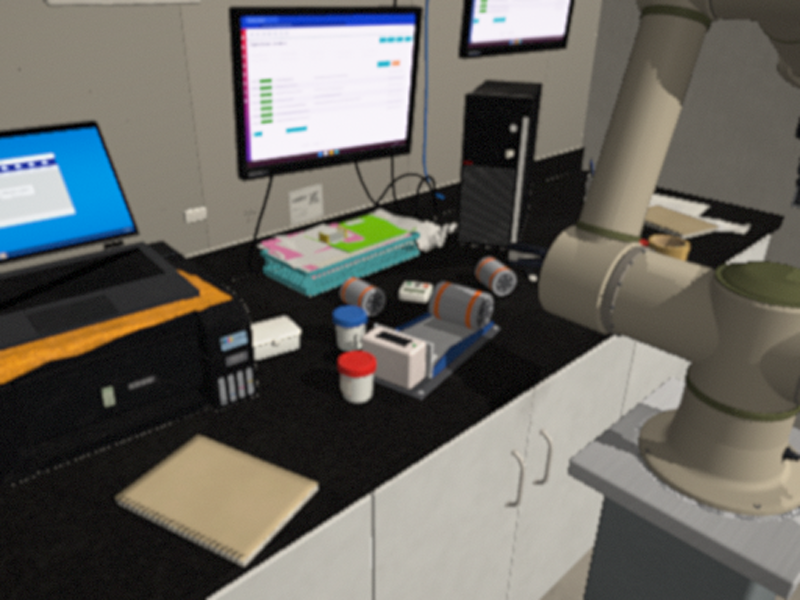

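View pics/top0.png

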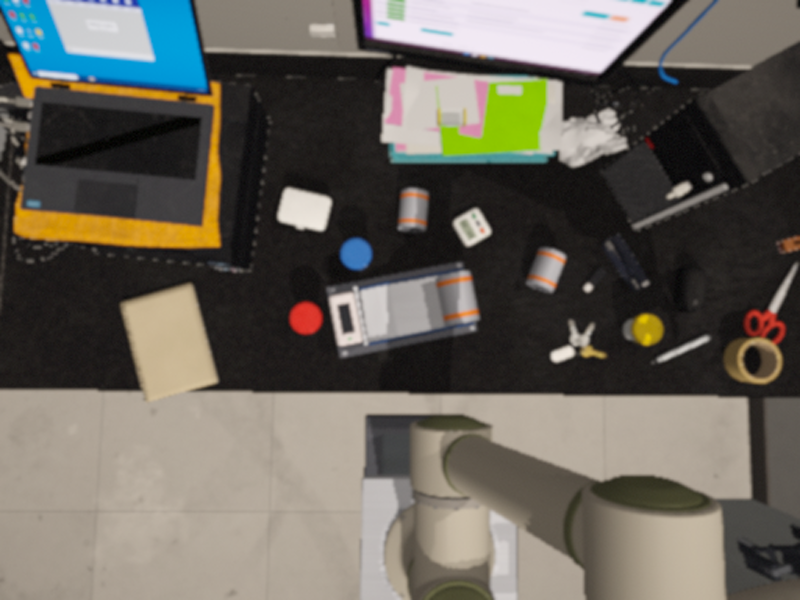

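The top view shows three banded canisters, at (413,210), (547,269) and (458,297). The last is the largest and lies in the ramp's trough, so it fits. The reader is at (345,317), the red cup at (306,318), the blue cup at (356,254) and the timer at (472,227). I'll confirm with an enlarged crop.

Run:
```python
from rig import telemetry, optics, ctrl
import cv2
im=optics.capture("top")
c=im[120:240,180:340]  # x5
cv2.imwrite("pics/top1.png",cv2.resize(c,(800,600),interpolation=cv2.INTER_CUBIC))
```

```text
(no output)
```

View pics/top1.png

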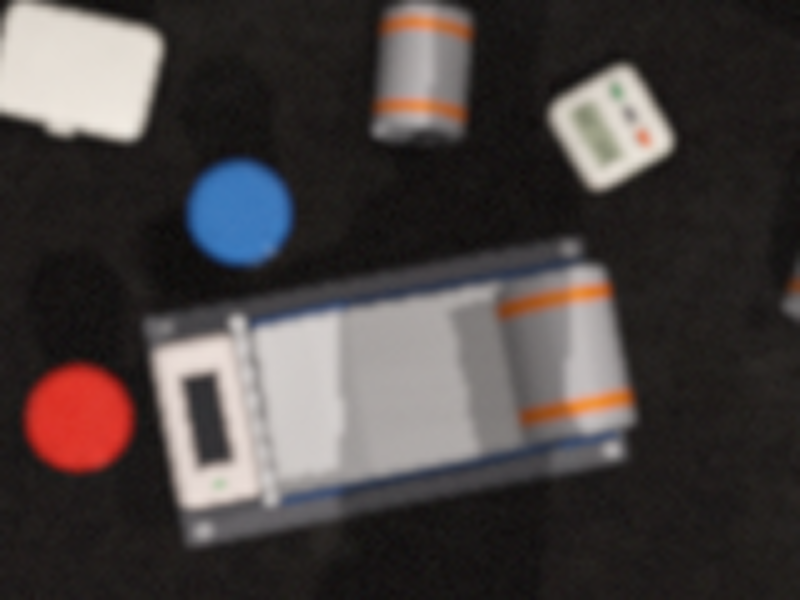

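```bash
cat > h.py <<'E'
import numpy as np
from rig import telemetry, optics, ctrl
from scipy.optimize import least_squares
def back(name,u,v,z):
    m=optics.camera_model(name); f=192/np.tan(np.radians(m["vfov"]/2)); R=m["R"]
    d=R.T@[(u-m["cx"])/f,(v-m["cy"])/f,1]; c=-R.T@m["t"]
    return c+d*(z-c[2])/d[2]
E
python3 - <<'E'
from h import *
pts=[((145,320),4,167,75),((190,545),4,167,-75),((628,458),4,-125,-75),((582,240),4,-125,75),
((152,345),74,161.5,50),((232,332),74,110.5,50),((262,500),74,110.5,-50),((180,512),74,161.5,-50)]
# ramp y left of uphill
W=[back("top",179.6+p[0]/5,119.6+p[1]/5,z)[:2] for p,z,_,_ in pts]
def res(s,full=False):
    c,n=np.cos(s[2]),np.sin(s[2])
    return np.ravel([np.array([s[0]+c*x-n*y,s[1]+n*x+c*y])-w for (_,_,x,y),w in zip(pts,W)])
best=min((least_squares(res,[400,0,a]) for a in(0,1.5,3,-1.5)),key=lambda r:r.cost)
print(best.x,np.round(best.fun.reshape(-1,2),1).tolist())
# left of uphill check: print canister center from mid (567,350)
for n,p,z in(("can",(567,352),70),("red",(79,418),67),("blue",(240,213),67),("timer",(611,128),17),("can2",(423,75),45)):
    w=back("top",179.6+p[0]/5,119.6+p[1]/5,z)[:2]; c,s=np.cos(best.x[2]),np.sin(best.x[2])
    d=w-best.x[:2]; print(n,w,"ramp",c*d[0]+s*d[1],-s*d[0]+c*d[1])
E
```

```text
[498.54363088  60.89266078  -4.50604372] [[-147.1, -31.5], [145.2, 32.1], [144.6, 30.9], [-145.7, -30.9], [-99.9, -19.8], [-98.3, -21.1], [101.8, 19.9], [99.3, 20.3]]
can [516.94433375 -27.18224137] ramp -89.97651384576129 0.034788865338814645
red [471.33259169 272.52861511] ramp 212.72147010780594 -16.727043213525636
blue [600.13068723 176.9497388 ] ramp 92.78150318846225 -123.21025948959894
timer [669.27364361 -62.72744856] ramp -155.97752176699933 -141.78039843583147
can2 [695.13421553  63.13563261] ramp -38.0828877411834 -192.87971006782658
```

The pose is consistent: ramp origin at (498.5, 60.9), uphill heading 101.8°. The canister comes out at ramp x = -90, y = 0, as described. Next I turn the tool so its x axis points uphill, then move behind the canister.

Emit:
servo_tool([
  [[0,0,0],[0,0,-0.0894],0.6],
  [[0,0,0],[0,0,-0.0894],0.6],
  [[0,0,0],[0,0,-0.0894],0.6],
  [[0,0,0],[0,0,-0.0894],0.6],
  [[0,0,0],[0,0,-0.0894],0.6],
  [[0,0,0],[0,0,-0.0894],0.6],
  [[0,0,0],[0,0,-0.0894],0.6],
  [[0,0,0],[0,0,-0.0894],0.6],
])

```text
time_s: 0.95
eef_pos: [121.1, -510.7, 231.0]
ee_rot: [-0.0, 0.777, 0.63, 0.0]
force: [-0.3, 0.7, 0.0]
grip_width: 0.603
grip_force: 0.0
```

Emit:
servo_tool([
  [[0,0,0],[0,0,-0.0894],0.6],
  [[0,0,0],[0,0,-0.0894],0.6],
  [[0,0,0],[0,0,-0.0894],0.6],
  [[0.11,0.174,0],[0,0,0],0.6],
  [[0.11,0.174,0],[0,0,0],0.6],
  [[0.11,0.174,0],[0,0,0],0.6],
  [[0.11,0.174,0],[0,0,0],0.6],
  [[0.11,0.174,0],[0,0,0],0.6],
])

```text
time_s: 1.75
eef_pos: [269.7, -366.1, 231.2]
ee_rot: [-0.0, 0.63, 0.776, 0.0]
force: [0.6, -0.7, 0.2]
grip_width: 0.601
grip_force: 0.0
```

Emit:
servo_tool([
  [[0.11,0.174,0],[0,0,0],0.6],
  [[0.11,0.174,0],[0,0,0],0.6],
  [[0.11,0.174,0],[0,0,0],0.6],
  [[0.11,0.174,0],[0,0,0],0.6],
  [[0.11,0.174,0],[0,0,0],0.6],
  [[0.11,0.174,0],[0,0,0],0.6],
  [[0.11,0.174,0],[0,0,0],0.6],
  [[0,0,0],[0,0,0],0.6],
])

```text
time_s: 2.55
eef_pos: [477.6, -163.7, 230.9]
ee_rot: [-0.0, 0.629, 0.778, 0.0]
force: [-1.5, -0.7, 0.0]
grip_width: 0.604
grip_force: 0.0
```

Emit:
servo_tool([
  [[0.119,0.166,0],[0,0,0],0.6],
  [[0.119,0.166,0],[0,0,0],0.6],
  [[0,0,0.17],[0,0,0],0.6],
  [[0,0,0.17],[0,0,0],0.6],
  [[0,0,0.17],[0,0,0],0.6],
  [[0,0,0.17],[0,0,0],0.6],
  [[0,0,0],[0,0,0],0.6],
])

```text
time_s: 3.25
eef_pos: [528.3, -106.2, 91.5]
ee_rot: [-0.004, 0.631, 0.776, -0.001]
force: [-0.4, 0.5, 0.6]
grip_width: 0.603
grip_force: 0.0
```

Run:
```python
from h import *
import cv2
s=telemetry.sense();print(s["eef_pos"],optics.camera_model("wrist"))
a=optics.capture("wrist");b=optics.capture("top")[120:240,200:360];b=cv2.resize(b,(512,384),interpolation=cv2.INTER_CUBIC)
cv2.imwrite("pics/w1.png",cv2.resize(np.hstack([a,b]),(800,300)))
```

```text
[ 528.32491469 -106.17781424   91.53065187] {'vfov': 65.70646984690485, 'cx': 254.47068694571428, 'cy': 190.6222987306929, 'mount': array([[ 7.64881975e-04, -9.64207345e-01, -2.65148282e-01,
         6.59488573e+01],
       [ 9.99998507e-01,  3.26614180e-04,  1.69700154e-03,
         8.12969157e-01],
       [-1.54966016e-03, -2.65149184e-01,  9.64206155e-01,
        -1.42485847e+02],
       [ 0.00000000e+00,  0.00000000e+00,  0.00000000e+00,
         1.00000000e+00]])}
```

View pics/w1.png

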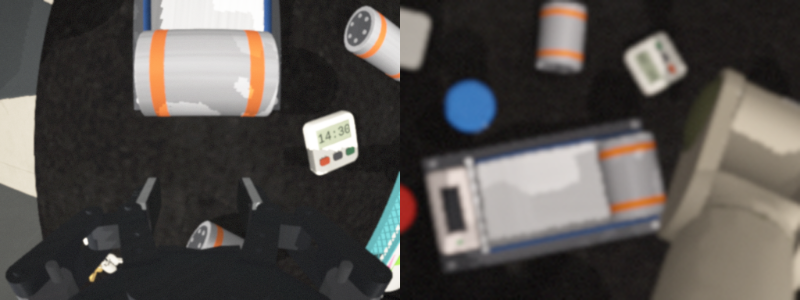

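The wrist view shows the canister in the trough centred near (206,72), with the fingers' midpoint about 5 mm to the left. The second canister lies about 85 mm behind the fingers, so it is clear. I'll correct the offset and go down to z ≈ 26.

Emit:
servo_tool([
  [[0,0.025,0.1],[0,0,0],0.6],
  [[0,0,0.1],[0,0,0],0.6],
  [[0,0,0.09],[0,0,0],0.6],
  [[0,0,0.04],[0,0,0],0.6],
  [[0.03,0,0],[0,0,0],0.6],
  [[0.03,0,0],[0,0,0],0.6],
  [[0.02,0,0],[0,0,0],0.6],
  [[0,0,0],[0,0,0],0.6],
])

```text
time_s: 4.15
eef_pos: [532.7, -89.3, 30.2]
ee_rot: [0.001, 0.63, 0.777, 0.0]
force: [-0.8, -0.3, 0.4]
grip_width: 0.601
grip_force: 0.0
```

Emit:
servo_tool([
  [[0.01,-0.01,0.01],[0,0,0],0.6],
  [[0.01,0,0.01],[0,0,0],0.6],
  [[0.01,0,0],[0,0,0],0.6],
  [[0.01,0,0],[0,0,0],0.6],
  [[0.01,0,0],[0,0,0],0.6],
  [[0.01,0,0],[0,0,0],0.6],
  [[0.01,0,0],[0,0,0],0.6],
  [[0.01,0,0],[0,0,0],0.6],
])

```text
time_s: 4.95
eef_pos: [527.2, -74.4, 25.3]
ee_rot: [0.0, 0.63, 0.776, 0.0]
force: [-0.6, -0.2, 0.4]
grip_width: 0.601
grip_force: 0.0
```

Emit:
servo_tool([
  [[0.0125,0,-0.0015],[0,0,0],0.6],
  [[0.0125,0,-0.0015],[0,0,0],0.6],
  [[0.0125,0,-0.0015],[0,0,0],0.6],
  [[0.0125,0,-0.0015],[0,0,0],0.6],
  [[0.0125,0,-0.0015],[0,0,0],0.6],
  [[0.0125,0,-0.0015],[0,0,0],0.6],
  [[0.0125,0,-0.0015],[0,0,0],0.6],
  [[0.0125,0,-0.0015],[0,0,0],0.6],
])

```text
time_s: 5.75
eef_pos: [524.5, -56.6, 29.1]
ee_rot: [0.003, 0.63, 0.776, -0.0]
force: [0.6, -8.9, 6.6]
grip_width: 0.599
grip_force: 4.4
```

Run:
```python
from h import *
import cv2
s=telemetry.sense();print(s["eef_pos"],s["force"])
a=optics.capture("wrist")
cv2.imwrite("pics/w2.png",a)
```

```text
[524.54348249 -56.64108389  29.073548  ] [ 0.58005758 -8.90762184  6.5806334 ]
```

View pics/w2.png

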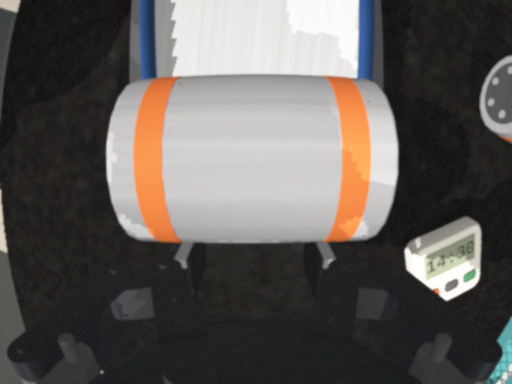

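Both fingers are in even contact behind the canister, at (185,250) and (325,250), and it sits straight between the rails. I'll push on up the slope.

Emit:
servo_tool([
  [[0.015,0,-0.002],[0,0,0],0.6],
  [[0.015,0,-0.002],[0,0,0],0.6],
  [[0.015,0,-0.002],[0,0,0],0.6],
  [[0.015,0,-0.002],[0,0,0],0.6],
  [[0.015,0,-0.002],[0,0,0],0.6],
  [[0.015,0,-0.002],[0,0,0],0.6],
  [[0.015,0,-0.002],[0,0,0],0.6],
  [[0.015,0,-0.002],[0,0,0],0.6],
])

```text
time_s: 6.6
eef_pos: [520.5, -33.5, 32.8]
ee_rot: [0.004, 0.63, 0.776, 0.0]
force: [2.4, -11.2, 8.6]
grip_width: 0.598
grip_force: 5.7
```

Emit:
servo_tool([
  [[0.015,0,-0.002],[0,0,0],0.6],
  [[0.015,0,-0.002],[0,0,0],0.6],
  [[0.015,0,-0.002],[0,0,0],0.6],
  [[0.015,0,-0.002],[0,0,0],0.6],
  [[0.015,0,-0.002],[0,0,0],0.6],
  [[0.015,0,-0.002],[0,0,0],0.6],
  [[0.015,0,-0.002],[0,0,0],0.6],
  [[0.015,0,-0.002],[0,0,0],0.6],
])

```text
time_s: 7.4
eef_pos: [515.7, -10.1, 36.1]
ee_rot: [0.004, 0.63, 0.776, 0.001]
force: [2.3, -12.0, 9.9]
grip_width: 0.603
grip_force: 6.2
```

Emit:
servo_tool([
  [[0.015,-0.001,0],[0,0,0],0.6],
  [[0.015,-0.001,0],[0,0,0],0.6],
  [[0.015,-0.001,0],[0,0,0],0.6],
  [[0.015,-0.001,0],[0,0,0],0.6],
  [[0.015,-0.001,0],[0,0,0],0.6],
  [[0.015,-0.001,0],[0,0,0],0.6],
  [[0.015,-0.001,0],[0,0,0],0.6],
  [[0.015,-0.001,0],[0,0,0],0.6],
])

```text
time_s: 8.2
eef_pos: [509.3, 13.2, 36.1]
ee_rot: [0.004, 0.63, 0.776, 0.001]
force: [3.1, -12.5, 9.8]
grip_width: 0.6
grip_force: 6.3
```

Emit:
servo_tool([
  [[0.015,0,-0.001],[0,0,0],0.6],
  [[0.015,0,-0.002],[0,0,0],0.6],
  [[0.015,0,-0.002],[0,0,0],0.6],
  [[0.015,0,-0.002],[0,0,0],0.6],
  [[0.0125,0,-0.002],[0,0,0],0.6],
  [[0.0125,0,-0.002],[0,0,0],0.6],
  [[0.01,0,-0.002],[0,0,0],0.6],
  [[0.01,0,-0.001],[0,0,0],0.6],
])

```text
time_s: 9.0
eef_pos: [504.8, 33.9, 38.7]
ee_rot: [0.003, 0.63, 0.776, 0.001]
force: [2.5, -9.9, 8.6]
grip_width: 0.598
grip_force: 5.2
```

Run:
```python
from h import *
import cv2
s=telemetry.sense();print(s["eef_pos"],s["force"])
cv2.imwrite("pics/w3.png",optics.capture("wrist"))
```

```text
[504.83296414  33.92326641  38.73401397] [ 2.51449874 -9.87180372  8.63959243]
```

View pics/w3.png

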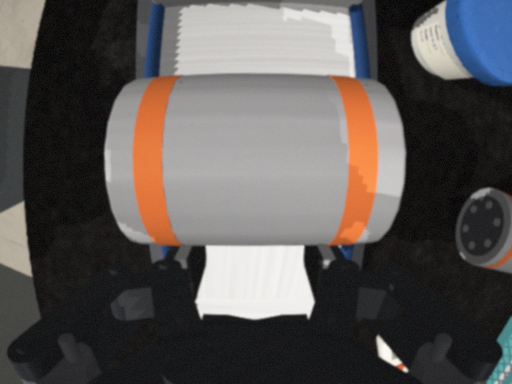

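Emit:
servo_tool([
  [[0.01,0,-0.001],[0,0,0],0.6],
  [[0.01,0,-0.001],[0,0,0],0.6],
  [[0.01,0,-0.001],[0,0,0],0.6],
  [[0.01,0,-0.001],[0,0,0],0.6],
  [[0.01,0,-0.001],[0,0,0],0.6],
  [[0.01,0,-0.001],[0,0,0],0.6],
  [[0.01,0,-0.001],[0,0,0],0.6],
  [[0.0075,0,-0.001],[0,0,0],0.6],
])

```text
time_s: 9.85
eef_pos: [501.7, 49.1, 40.3]
ee_rot: [0.003, 0.63, 0.776, 0.001]
force: [1.8, -12.1, 9.3]
grip_width: 0.602
grip_force: 6.0
```

Emit:
servo_tool([
  [[0.0075,0,-0.001],[0,0,0],0.6],
  [[0.0075,0,-0.001],[0,0,0],0.6],
  [[0.0075,0,0],[0,0,0],0.6],
  [[0.0075,0,0],[0,0,0],0.6],
  [[0.0075,0,0],[0,0,0],0.6],
  [[0.0075,0,0],[0,0,0],0.6],
  [[0.0075,0,0],[0,0,0],0.6],
  [[0.0075,0,0],[0,0,0],0.6],
])

```text
time_s: 10.65
eef_pos: [496.7, 62.8, 38.9]
ee_rot: [-0.0, 0.63, 0.776, -0.0]
force: [0.0, 0.3, 0.8]
grip_width: 0.6
grip_force: 0.0
```

Emit:
servo_tool([
  [[0,0,0],[0,0,0],0.6],
  [[0,0,0],[0,0,0],0.6],
  [[0,0,0],[0,0,0],0.6],
  [[0,0,0],[0,0,0],0.6],
  [[0,0,0],[0,0,0],0.6],
])

```text
time_s: 11.15
eef_pos: [496.8, 62.5, 38.9]
ee_rot: [-0.0, 0.63, 0.776, -0.0]
force: [-0.1, -0.2, -0.9]
grip_width: 0.6
grip_force: 0.0
```

Run:
```python
from h import *
import cv2
s=telemetry.sense();print(s["eef_pos"],s["force"])
cv2.imwrite("pics/w4.png",optics.capture("wrist"))
```

```text
[496.79392918  62.52911354  38.8852863 ] [-0.07859746 -0.17652444 -0.85654962]
```

View pics/w4.png

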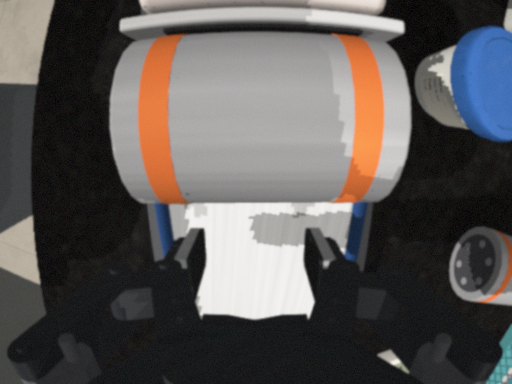

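The canister has rolled over the crest and rests against the stop plate, its lower edge at row 203, and the fingertips are clear of it at row 235. I'll back off and raise the tool.

Emit:
servo_tool([
  [[-0.05,0,-0.01],[0,0,0],0.6],
  [[-0.08,0,-0.03],[0,0,0],0.6],
  [[-0.08,0,-0.08],[0,0,0],0.6],
  [[-0.08,0,-0.15],[0,0,0],0.6],
  [[-0.1,0,-0.2],[0,0,0],0.6],
  [[-0.1,0,-0.2],[0,0,0],0.6],
  [[-0.1,0,-0.2],[0,0,0],0.6],
  [[0,0,0],[0,0,0],0.6],
])

```text
time_s: 12.0
eef_pos: [523.2, -56.0, 218.2]
ee_rot: [0.005, 0.631, 0.776, 0.002]
force: [-0.4, 0.5, 0.4]
grip_width: 0.602
grip_force: 0.0
```

Run:
```python
from h import *
import cv2
b=cv2.resize(optics.capture("scene")[160:280,180:340],(512,384),interpolation=cv2.INTER_CUBIC)
a=optics.capture("wrist")
cv2.imwrite("pics/e.png",cv2.resize(np.hstack([a,b]),(800,300)))
```

```text
(no output)
```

View pics/e.png

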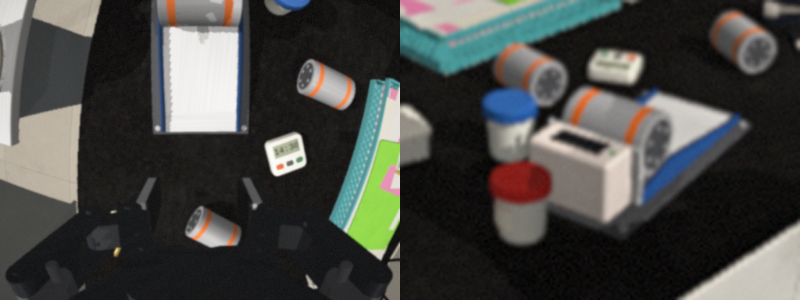

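The scene view shows the canister seated at the stop plate, at (620,130). The cups and timer stand where they were, and the arm is clear.

```bash
python3 -c "
from rig import ctrl
print(ctrl.finish_job())"
```

```text
the job is handed in; nothing more can be done
None
```

The canister was pushed up the ramp and over the crest, and rests in its seat against the stop plate; the cups and timer were not touched, and the job was handed in at about 12 s.

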